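Step the timer test rig four clicks and jog it

ROBOT

A 7-joint arm with a two-finger parallel gripper is mounted at the origin on the work surface. World frame = base frame: x ahead of the robot, y to its left, z up, the work surface at z = 0. Lengths are in m, angles in rad, forces in N, time in s.
With the tool pointing down it reaches from about 0.425 to 0.875 m from the base axis. Payload 4.7 kg.
Tool frame: the origin (TCP) lies at the very end of the fingers, on their centre line; the grasp point (between the pads) lies 19 mm behind it; z points along the fingers, y is the line along which they close (so a half turn about z gives the same grasp; the last joint's range is limited). The gripper opens to 87 mm and grips with 3 to 60 N. Pads are 19 mm wide; open, the fingers measure 117 mm over their backs; the gripper's body (75 mm by 190 mm) begins 51 mm behind the grasp point.
Start: joints at [-1.152, 0.321, -0.07, 1.45, 0.023, 1.371, -0.057], TCP at [0.256, 0.597, 0.223] pointing down, gripper open.
Joint ranges: [-2.86, 2.86], [-0.3, 2.09], [-1.38, 1.24], [0.06, 2.45], [-1.56, 4.7], [0.09, 2.05], [-2.69, 2.69]. Speed limits (rad/s): [2.57, 2.57, 3.14, 3.14, 3.14, 3.14, 3.14].

INTERFACE

Orientations are given as a rotation vector (axis times angle).
In Python, from bench import ctrl, imaging, ticket gives the robot as it stands.
- The arm moves only by the tool jog_arm, never from a script. Its argument "rows" is text: rows parted by semicolons, each of 7 numbers parted by spaces: the shift along the tool's x, y, z in cm, then the turn, a rotation vector about the tool's x, y, z in rad, then the closure, from -1 (fully open) to 1 (shut), so that 0 is half open. A call has 1 to 5 rows; each row shifts and turns the commanded pose from where the row before left it, along the tool's axes as they then stand; what a row does not reach is not made up. A row lasts 1/8 s, in which the tool goes at most 62.5 mm and 10.7 degrees, less where a joint would pass 70% of its speed; a pose out of reach is approached as far as the arm can. A call with a gripper value outside its range is refused whole. The fingers move at their own pace and stop on an object; "force" is the grip in N (left out, the last holds). Time passes only in rows, so rows that do not move let the fingers close. It gives the time, the measured TCP pose, the force, the opening and the grip force at its end, in the units of the state.
- ctrl.get_state(): the state, without advancing time (a new reading comes with each control period).
- imaging.get_image(name): name is "scene" or "side" or "wrist"; returns a dict with "img" (400x640x3 uint8, blue, green, red), "vertical_fov" (degrees; the focal length in pixels is half the picture's height over the tangent of half this angle, whatever the lens; pixels are square), "cx", "cy" (the principal point, pixels), "origin" and "orientation" of the camera in the world. Camera axes: x right, y down, z forward; pixel columns grow to the right and rows downward; lengths in m; the calibration is good to about 2 mm. A picture is of the moment at which its call begins. There is no depth.
- ticket.close_job(): hands the job in; it is judged then, once.
The state is a dict: "time": time; "joint_positions": joint angles; "qd": joint speeds; "joint_torque": joint torques, N m; "position": TCP position; "tool_rot": TCP orientation; "ft_force": force on the tool from outside, world axes, zero at the start; "torque": the same for the moment, N m; "grip_width": opening from 0.0 (shut) to 1.0 (fully open); "grip_force": force on a finger pad.
Only numpy, scipy, OpenCV 4.12 (cv2) and the standard library are available. Lean on these libraries where they do the work, as an engineer would, in place of code of your own. Each camera call takes 0.05 s, during which the arm holds its last target. There are 200 camera calls.

TASK

On the timer test rig, turn the large black fluted knob exactly four clicks clockwise from where it stands and let go of it. Then push the yellow jog stick all the way over, straight towards the green lamp (never towards the red one), hold it there for two seconds, and bring it back so that it stands free at its centre. Leave the loose parts lying on the rig and the bench where they are.

Things in the scene. Friction and masses are not known exactly. Their poses are not given: they have to be found in the camera images.
- rig: Timer test rig, a fixed flat-topped grey metal box, 220 mm (x) by 340 mm (y) by 80 mm high, aluminium deck on top. Origin: centre of its underside on the bench; z up; its x points away from its socketed front face (roughly away from the robot), its y to the left seen from that front. It stands turned up to 0.3 rad. The knob's axis is at its (0, -100) mm, the stick's pivot at (0, +85) mm.
- knob_grip (a point): On the axis of the black fluted knob, at a good height to grip, 36 mm above the rig's deck (116 mm above the bench). The knob is upright, round, 56 mm across (flutes 59 mm), from 17 mm to 51 mm above the deck; below it a brass 20-lobed star wheel, 80 mm across, its top 12 mm above the deck, turns with it. On the rig's +x side of the wheel a sprung steel roller and its block, up to 13 mm above the deck and 80 mm from the axis, press on the lobes.
- knob_mark (a point): Outer end of the white pointer line on top of the knob, 24 mm from the knob's axis, 51 mm above the deck; it turns with the knob. Black ticks on the deck stand one click apart.
- knob (a joint): Angle of the knob, rad, growing clockwise seen from above. A click is 18 degrees (0.314 rad): the knob rests only at multiples of 0.314 and, let go between, snaps to the nearest one; getting over a click takes about 0.15 N m. At 0 the pointer points to the rig's -y and the anticlockwise stop is just below; the clockwise stop is just past 9 clicks (2.83 rad). It starts at 0 to 3 clicks, so four clicks clockwise (1.257 rad) are always free.
- stick_pivot (a point): Pivot of the jog stick, fixed on the rig, at deck height (80 mm above the bench); axes as the rig's. Stick upright at rest.
- stick_grip (a point): Middle of the upper part of the stick's yellow barrel handle, on the stick's axis, 85 mm from the pivot. The barrel is 22 mm across, from 52 to 107 mm from the pivot; below it a 12 mm steel shaft in a rubber boot up to 31 mm.
- stick (a joint): Sideways tilt of the jog stick, rad: positive leans its top to the rig's +y, negative to -y. 0 at centre, stops at +-0.45. A spring of 0.9 N m/rad returns it (about 5 N sideways at the handle at the stop). Fully over means 0.32 or more.
- stick_fb (a joint): Fore-and-aft tilt of the same stick, rad: positive leans its top to the rig's +x. 0 at centre, stops at +-0.45, same spring. Should stay near 0.
- lamp_green: Green jewel lamp, 26 mm across, 16 mm high, fixed on the deck 55 mm to one side of the stick (rig's +y or -y, swapped with the red lamp from run to run). Origin: centre of its underside, 80 mm above the bench.
- lamp_red: Red jewel lamp, same size, on the other side of the stick, 55 mm from it. Origin: centre of its underside.
- coin_a: Loose steel coin weight, 40 mm across, 10 mm thick, lying on the deck near the rig's front edge. Origin: centre of its underside. Leave alone.
- coin_b: Loose steel coin weight, same size, lying on the bench to the left. Origin: centre of its underside. Leave alone.
- dome_cap: Loose chrome dome cap, 34 mm across, 25 mm high, on the deck at the rig's front left corner. Origin: centre of its underside. Leave alone.
- star_wheel: Loose brass star wheel, 72 mm across, 14 mm high at the hub, on the bench to the right. Origin: centre of its underside. Leave alone.
- faceplate: Loose dull grey zinc faceplate, 110 by 140 by 5 mm, flat on the bench to the right. Origin: centre of its underside. Leave alone.
- screwdriver: Loose screwdriver, 190 mm long, lying on the bench to the left. Leave alone.

How it is judged:
On the way, in this order (a step that is already met when the one before it is completed fails the run):
1. the knob stands four clicks clockwise of its start, the stick at centre (distance of knob_mark from where it was at the start of the episode between 0.0258 and 0.0304 m and velocity of joint knob between -0.05 and 0.05 rad/s and value of joint stick between -0.1 and 0.1 rad), for 0.3 s.
2. the stick is held over towards the green lamp, straight sideways, for two seconds (((y of lamp_green in the frame of stick_pivot above 0 m and value of joint stick above 0.32 rad and value of joint stick_fb between -0.16 and 0.16 rad and distance of knob_mark from where it was at the start of the episode between 0.0258 and 0.0304 m) or (y of lamp_green in the frame of stick_pivot below 0 m and value of joint stick below -0.32 rad and value of joint stick_fb between -0.16 and 0.16 rad and distance of knob_mark from where it was at the start of the episode between 0.0258 and 0.0304 m))), for 1.8 s.
At the end, for the whole second after the job is handed in: The knob rests four clicks clockwise of its start (within about 0.11 rad, where a click is 0.314 rad); the stick was held at least 0.32 rad towards the green lamp with less than 0.16 rad fore or aft for at least 1.8 s, and now stands still at centre (within 0.06 rad both ways) (distance of knob_mark from where it was at the start of the episode between 0.0258 and 0.0304 m and velocity of joint knob between -0.05 and 0.05 rad/s and value of joint stick between -0.06 and 0.06 rad and value of joint stick_fb between -0.06 and 0.06 rad and velocity of joint stick between -0.1 and 0.1 rad/s); the robot touches nothing.
It fails at once if the stick is tilted towards the red lamp by more than 0.2 rad ((y of lamp_green in the frame of stick_pivot above 0 m and value of joint stick below -0.2 rad) or (y of lamp_green in the frame of stick_pivot below 0 m and value of joint stick above 0.2 rad)).
It fails at once if a loose part (coin weight, dome cap, star wheel, faceplate or screwdriver) is moved more than 15 mm (distance of any of coin_a, coin_b, dome_cap, star_wheel, faceplate, screwdriver from where it was at the start of the episode above 0.015 m).
It also fails if it takes over 48 s, if anything falls off the work surface, if the arm or the gripper's body presses on something with over 40 N, if the wrist force passes 120 N, or if a joint passes its speed limit or range.

## Working session

There is one attempt and no reset: what is moved stays moved. The work goes in short steps, Python scripts to look and compute and a tool call to move; the robot and the scene stay as the last step left them, time stands still between calls to the robot, and variables do not carry over. Pictures are saved under pics/ and viewed, at most 10 in all, crops included, and the job is handed in when it is done.

Besides the shell and the picture viewer there is one more tool, called after "Emit:" by a JSON object that holds its "api" and its "payload". jog_arm: Moves the arm, as the interface text tells. Its arguments: {"type":"object","properties":{"rows":{"type":"string"},"force":{"type":"number"}},"required":["rows"]}

```bash
mkdir -p pics
cat > h.py <<'E'
import numpy as np, cv2
from scipy.spatial.transform import Rotation as R
from bench import ctrl, imaging, ticket
def Rm(o):
    o=np.array(o,float)
    return o if o.shape==(3,3) else (R.from_rotvec(o).as_matrix() if o.size==3 else R.from_quat(o).as_matrix())
def snap(n,f):
    d=imaging.get_image(n); cv2.imwrite('pics/'+f+'.png',d['img'])
    np.save('pics/'+f+'.npy',{k:v for k,v in d.items() if k!='img'},allow_pickle=True); return d
def load(f): return np.load('pics/'+f+'.npy',allow_pickle=True).item()
def ray(d,u,v,z):
    f=200/np.tan(np.radians(d['vertical_fov'])/2)
    r=Rm(d['orientation'])@np.array([(u-d['cx'])/f,(v-d['cy'])/f,1]); o=np.array(d['origin'])
    return o+r*(z-o[2])/r[2]
def proj(d,p):
    f=200/np.tan(np.radians(d['vertical_fov'])/2)
    c=Rm(d['orientation']).T@(np.array(p)-np.array(d['origin'])); return np.array([d['cx']+f*c[0]/c[2],d['cy']+f*c[1]/c[2]])
E
python3 - <<'E'
from h import *
for n in ['scene','side']:
    d=snap(n,n+'0'); print({k:v for k,v in d.items() if k!='img'})
print(ctrl.get_state())
E
```

```text
{'vertical_fov': 43.762868252828824, 'cx': 311.3238848675117, 'cy': 195.01429007869848, 'origin': array([1.27686425, 0.68813627, 0.98521394]), 'orientation': array([-1.01766839, -2.3978148 ,  1.10834844])}
{'vertical_fov': 45.57034579850379, 'cx': 315.17441676292685, 'cy': 199.0128538308084, 'origin': array([ 0.16776945, -0.91283026,  1.18246022]), 'orientation': array([-2.34785706,  0.46533834, -0.2021555 ])}
{'time': 0.1, 'joint_positions': array([-1.15187639,  0.32174423, -0.07012687,  1.45154421,  0.02265001,
        1.37080542, -0.05695014]), 'qd': array([-0.00100963, -0.00128173, -0.00048997, -0.00203729, -0.00056228,
        0.00250487, -0.00069164]), 'joint_torque': array([-4.37469535e-04, -4.92571771e+01, -4.05971417e-01, -3.13397884e+01,
       -6.40859362e-02,  3.93627130e-02,  6.72024476e-05]), 'position': array([0.25584719, 0.59699302, 0.22157866]), 'tool_rot': array([-6.31470309e-01, -3.07725166e+00,  2.67004774e-03]), 'ft_force': array([0.01252179, 0.59866293, 0.28880785]), 'torque': array([-0.00060211, -0.02769553,  0.00592977]), 'grip_force': 0.0, 'grip_width': 0.9986985249992253}
```

View pics/scene0.png

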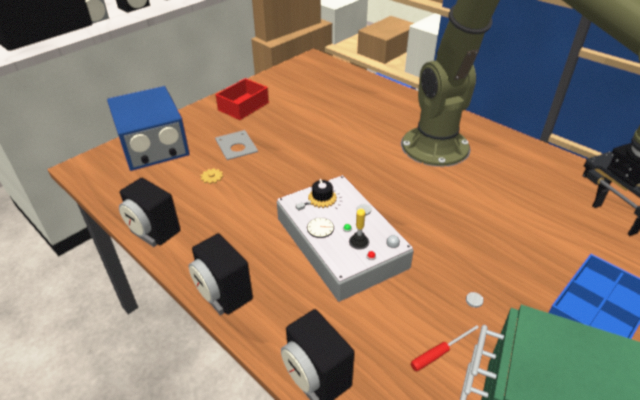

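View pics/side0.png

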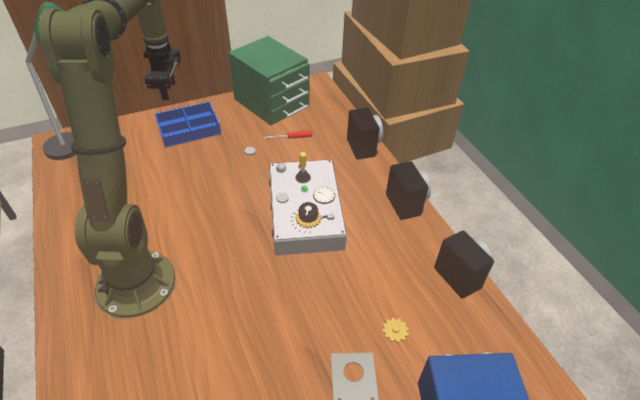

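The pictures show the rig with the knob near (321,188) in scene and (308,212) in side. The green lamp is on the knob's side of the stick (rig -y) and the red one is beyond it. I'll look at enlarged crops next.

Run:
```python
import cv2
a=cv2.imread('pics/scene0.png')[165:305,265:425]; b=cv2.imread('pics/side0.png')[145:260,255:360]
cv2.imwrite('pics/c1.png',cv2.resize(a,None,fx=4,fy=4,interpolation=cv2.INTER_CUBIC))
cv2.imwrite('pics/c2.png',cv2.resize(b,None,fx=5,fy=5,interpolation=cv2.INTER_CUBIC))
```

```text
(no output)
```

View pics/c1.png

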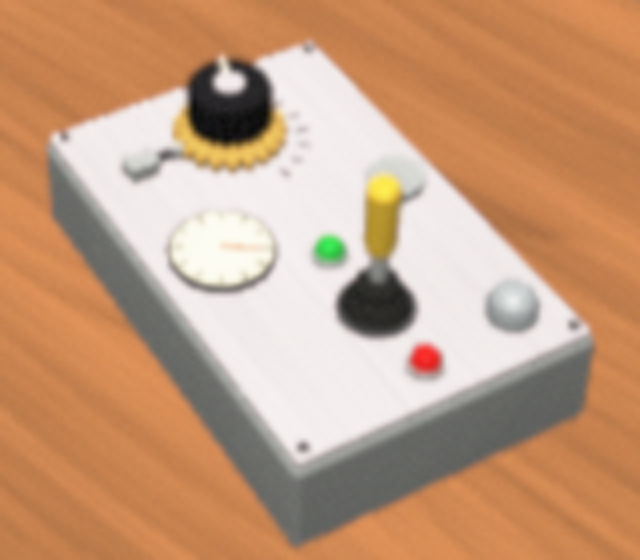

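View pics/c2.png

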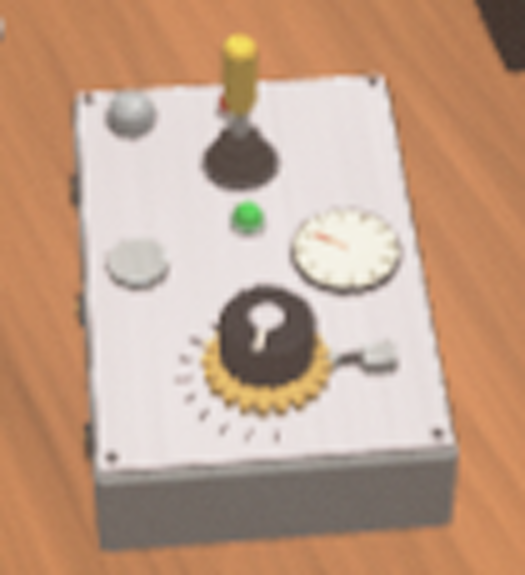

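Scene crop, deck corners: (50,138), (310,42), (592,335), (298,465). Knob top (230,82), pointer tip (223,60). The side crop has the matching points, so I'll fit the rig pose to both.

Run:
```python
from h import *
from scipy.optimize import least_squares
S=load('scene0');D=load('side0')
c=[(-.11,.17,.08),(.11,.17,.08),(.11,-.17,.08),(-.11,-.17,.08),(0,85e-3,.185),(0,-.1,.131)]
c1=[(592,335),(298,465),(50,138),(310,42),(384,182),(230,82)]
c2=[(78,93),(382,78),(455,448),(98,470),(240,44),(267,318)]
u1=[((a+.5)/4-.5+265,(b+.5)/4-.5+165) for a,b in c1]; u2=[((a+.5)/5-.5+255,(b+.5)/5-.5+145) for a,b in c2]
def W(p,q): return R.from_euler('z',p[2]).apply(q)+[p[0],p[1],0]
def f(p): return np.concatenate([np.r_[proj(S,W(p,q))-a,proj(D,W(p,q))-b] for q,a,b in zip(c,u1,u2)])
r=least_squares(f,[.65,0,0],loss='soft_l1'); p=r.x; print(p); print(f(p).round(1).reshape(-1,4))
print('knob',W(p,[0,-.1,0]),'stick',W(p,[0,.085,0]))
for d,(u,v),n in ((S,((223+.5)/4-.5+265,(60+.5)/4-.5+165),'S'),(D,((259+.5)/5-.5+255,(347+.5)/5-.5+145),'D')):
    q=R.from_euler('z',-p[2]).apply(ray(d,u,v,.131)-[p[0],p[1],0])-[0,-.1,0]; print(n,q, 'click',np.degrees(np.arctan2(-q[0],-q[1]))/18)
```

```text
[ 0.55852607  0.07170052 -0.29269048]
[[ 1.8 -1.3 -1.7 -1.4]
 [-0.9  0.6  1.  -2.2]
 [-2.4 -1.4  1.  -0.5]
 [ 0.3 -1.9 -1.5  0.5]
 [-0.3  0.4 -0.3 -0.3]
 [-0.5 -0.2 -0.3 -0.8]]
knob [ 0.52967313 -0.02404659  0.        ] stick [0.58305106 0.15308556 0.        ]
S [-0.00819693 -0.02132807  0.131     ] click 1.1679474810993349
D [-0.00626383 -0.02570947  0.131     ] click 0.7607061174750792
```

Emit:
{"api": "jog_arm", "payload": {"rows": "-3.3 -3.1 0 0 0 0 -1;-3.3 -3.1 0 0 0 0 -1;-3.3 -3.1 0 0 0 0 -1;-3.3 -3.1 0 0 0 0 -1;-3.3 -3.1 0 0 0 0 -1"}}

```text
time: 0.72
position: [0.347, 0.3883, 0.2222]
tool_rot: [-0.632, -3.077, 0.001]
ft_force: [0.4, -0.6, 0.8]
grip_width: 1.003
grip_force: 0.0
```

Emit:
{"api": "jog_arm", "payload": {"rows": "-3.3 -3.1 0 0 0 0 -1;-3.3 -3.1 0 0 0 0 -1;-3.3 -3.1 0 0 0 0 -1;-3.3 -3.1 0 0 0 0 -1;-3.3 -3.1 0 0 0 0 -1"}}

```text
time: 1.35
position: [0.4374, 0.181, 0.2223]
tool_rot: [-0.631, -3.077, 0.0]
ft_force: [-0.2, -0.2, 0.8]
grip_width: 1.001
grip_force: 0.0
```

Emit:
{"api": "jog_arm", "payload": {"rows": "-3.3 -3.1 0 0 0 0 -1;-3.3 -3.1 0 0 0 0 -1;-3.3 -3.1 0 0 0 0 -1;-3.3 -3.1 0 0 0 0.1 -1;-3.3 -3.1 0 0 0 0.1 -1"}}

```text
time: 1.98
position: [0.5239, -0.0277, 0.2223]
tool_rot: [-0.94, -2.998, -0.0]
ft_force: [0.4, 0.4, 0.4]
grip_width: 1.001
grip_force: 0.0
```

Emit:
{"api": "jog_arm", "payload": {"rows": "0 0 0 0 0 0 -1;0 0 0 0 0 0 -1"}}

```text
time: 2.22
position: [0.5233, -0.0258, 0.2221]
tool_rot: [-0.934, -2.998, -0.0]
ft_force: [0.1, 0.5, 0.2]
grip_width: 0.998
grip_force: 0.0
```

```bash
cat >> h.py <<'E'
def rel(goal,yaw=None):
    s=ctrl.get_state(); M=Rm(s['tool_rot']); print('t',round(s['time'],2),'pos',s['position'].round(4),'yaw_y',np.arctan2(M[1,1],M[0,1]).round(3),'tilt',M[:,2].round(3),'F',s['ft_force'].round(1),'w',round(s['grip_width'],3),'j7',s['joint_positions'][6].round(2))
    print('to goal, tool cm',(M.T@(np.array(goal)-s['position'])*100).round(2))
E
python3 - <<'E'
from h import *
rel([.530,-.024,.1])
d=snap('wrist','w1'); print(proj(d,[.53,-.024,.131]),d['vertical_fov'])
E
```

```text
t 2.23 pos [ 0.5233 -0.0258  0.2221] yaw_y 0.967 tilt [-0.001  0.001 -1.   ] F [0.1 0.5 0.2] w 0.998 j7 0.99
to goal, tool cm [-0.46  0.53 12.21]
[320.27212814 207.18935276] 71.23360312283452
```

View pics/w1.png

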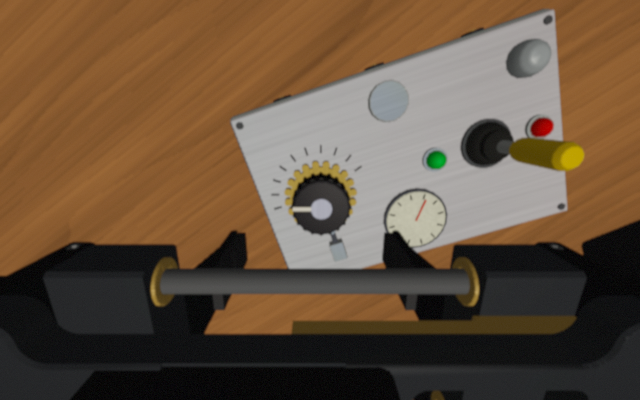

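The knob centre is seen at (320,208) against a predicted (320,207), so the fit is good. The pointer direction agrees with click 1. I'm descending.

Emit:
{"api": "jog_arm", "payload": {"rows": "-0.25 0.25 3 0 0 0 -1;-0.2 0.25 3 0 0 0 -1;0 0 2.5 0 0 0 -1;0 0 2 0 0 0 -1;0 0 1.5 0 0 0 -1", "force": 40}}

```text
time: 2.9
position: [0.5296, -0.0232, 0.1015]
tool_rot: [-0.931, -2.999, -0.0]
ft_force: [0.1, -0.4, -0.2]
grip_width: 1.0
grip_force: 0.0
```

Emit:
{"api": "jog_arm", "payload": {"rows": "0 0 0.2 0 0 0 -1;0 0 0 0 0 0 0.4;0 0 0 0 0 0 0.6;0 0 0 0 0 0 0.8;0 0 0 0 0 0 1"}}

```text
time: 3.52
position: [0.5313, -0.0237, 0.1011]
tool_rot: [0.935, 2.997, 0.004]
ft_force: [0.7, -1.0, -1.2]
grip_width: 0.636
grip_force: 40.2
```

Emit:
{"api": "jog_arm", "payload": {"rows": "0 0 0 0 0 0 1;0 0 0 0 0 0 1;0 0 0 0 0 0 1"}}

```text
time: 3.9
position: [0.5312, -0.0238, 0.101]
tool_rot: [0.934, 2.998, 0.003]
ft_force: [3.2, 3.5, 0.1]
grip_width: 0.636
grip_force: 40.0
```

Run:
```python
from h import *
rel([.530,-.024,.1])
d=load('w1')
for z,u,v in((.08,487,143),(.187,571,156),(.131,320,208)): print(ray(d,u,v,z))
```

```text
t 3.9 pos [ 0.5312 -0.0238  0.101 ] yaw_y 0.967 tilt [ 0.002  0.001 -1.   ] F [3.2 3.5 0.1] w 0.636 j7 1.05
to goal, tool cm [ 0.09 -0.08  0.1 ]
[0.58611559 0.15588052 0.08      ]
[0.58309908 0.15297939 0.187     ]
[ 0.53052883 -0.02467474  0.131     ]
```

Emit:
{"api": "jog_arm", "payload": {"rows": "0 0 0 0 0 0.09 1;0 0 0 0 0 0.09 1;0 0 0 0 0 0.09 1;0 0 0 0 0 0.09 1;0 0 0 0 0 0.09 1"}}

```text
time: 4.53
position: [0.5313, -0.0237, 0.1011]
tool_rot: [1.582, 2.713, 0.003]
ft_force: [3.2, 4.5, 0.1]
grip_width: 0.636
grip_force: 40.0
```

Emit:
{"api": "jog_arm", "payload": {"rows": "0 0 0 0 0 0.09 1;0 0 0 0 0 0.09 1;0 0 0 0 0 0.09 1;0 0 0 0 0 0.09 1;0 0 0 0 0 0.09 1"}}

```text
time: 5.15
position: [0.5314, -0.0237, 0.1011]
tool_rot: [2.148, 2.291, 0.004]
ft_force: [3.3, 3.8, -1.0]
grip_width: 0.633
grip_force: 40.0
```

Emit:
{"api": "jog_arm", "payload": {"rows": "0 0 0 0 0 0.09 1;0 0 0 0 0 0.09 1;0 0 0 0 0 0.09 1;0 0 0 0 0 0.09 1;0 0 0 0 0 0 1"}}

```text
time: 5.78
position: [0.5314, -0.0238, 0.1011]
tool_rot: [2.522, 1.872, 0.004]
ft_force: [3.5, 4.3, 0.3]
grip_width: 0.634
grip_force: 40.0
```

Emit:
{"api": "jog_arm", "payload": {"rows": "0 0 0 0 0 0 1;0 0 0 0 0 0 1"}}

```text
time: 6.02
position: [0.5314, -0.0238, 0.1011]
tool_rot: [2.522, 1.873, 0.005]
ft_force: [3.9, 4.0, 0.2]
grip_width: 0.633
grip_force: 40.0
```

Run:
```python
from h import *
rel([.530,-.024,.1]); print(ctrl.get_state()['torque'])
```

```text
t 6.03 pos [ 0.5314 -0.0238  0.1011] yaw_y -0.293 tilt [ 0.003  0.001 -1.   ] F [3.9 4.  0.2] w 0.633 j7 -0.19
to goal, tool cm [-0.06 -0.13  0.11]
[ 0.80391466 -0.68649689 -0.03577328]
```

Emit:
{"api": "jog_arm", "payload": {"rows": "0 0 0 0 0 0 -1;0 0 0 0 0 0 -1;0 0 0 0 0 0 -1;0 0 0 0 0 0 -1;0 0 0 0 0 0 -1"}}

```text
time: 6.65
position: [0.5301, -0.0251, 0.1005]
tool_rot: [2.523, 1.872, -0.0]
ft_force: [0.7, 0.5, -0.4]
grip_width: 0.989
grip_force: 0.0
```

Emit:
{"api": "jog_arm", "payload": {"rows": "0 0 -2 0 0 0 -1;0 0 -4 0 0 0 -1;0 0 -4 0 0 0 -1;0 0 -4 0 0 0 -1;0 0 0 0 0 0 -1"}}

```text
time: 7.28
position: [0.5322, -0.0251, 0.2439]
tool_rot: [2.521, 1.87, 0.009]
ft_force: [0.5, -0.1, 0.2]
grip_width: 1.003
grip_force: 0.0
```

Run:
```python
from h import *
rel([.584,.154,.147])
d=snap('wrist','w2'); print(proj(d,[.53,-.024,.131]),proj(d,[.584,.154,.187]))
```

```text
t 7.28 pos [ 0.5322 -0.0251  0.2439] yaw_y -0.294 tilt [ 0.006  0.001 -1.   ] F [ 0.5 -0.1  0.2] w 1.003 j7 -0.26
to goal, tool cm [18.62 -0.29  9.75]
[311.19628617 195.98973385] [310.24657565 -58.04094281]
```

View pics/w2.png

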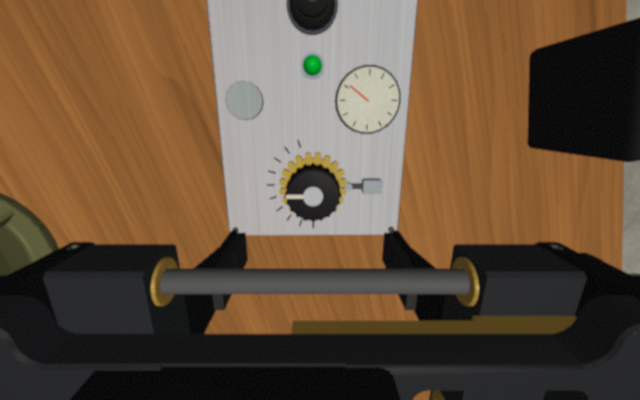

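The pointer now lies along the rig's -x (image left), which is click 5, four past the start. Now the stick.

Emit:
{"api": "jog_arm", "payload": {"rows": "4 0 0 0 0 0 -1;4.6 -0.3 0 0 0 0 -1;5 0 0 0 0 0 -1;5 0 0 0 0 0 -1;0 0 0 0 0 0 -1", "force": 25}}

```text
time: 7.95
position: [0.58, 0.1596, 0.2378]
tool_rot: [-2.514, -1.881, 0.005]
ft_force: [0.0, 0.6, 0.2]
grip_width: 1.004
grip_force: 0.0
```

Run:
```python
from h import *
rel([.584,.154,.147])
d=snap('wrist','w3'); print(proj(d,[.584,.154,.187]),proj(d,[.584,.154,.08]))
```

```text
t 7.95 pos [0.58   0.1596 0.2378] yaw_y -0.286 tilt [-0.004 -0.    -1.   ] F [0.  0.6 0.2] w 1.004 j7 -0.5
to goal, tool cm [-0.41  0.57  9.07]
[320.95325896 222.03927945] [319.26189536 188.90679213]
```

View pics/w3.png

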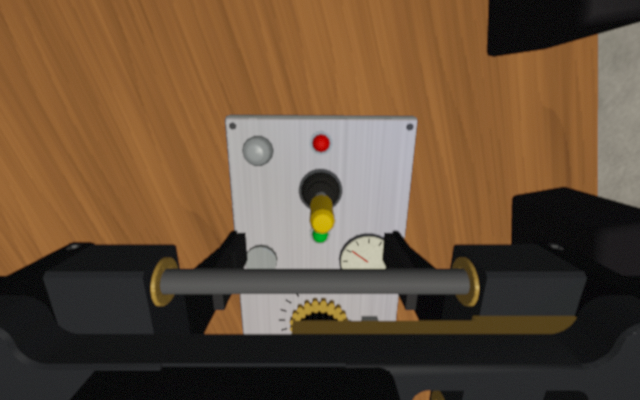

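Stick top is at (322,219) against a predicted (321,222), which is close enough. Descending around it, then a light grip.

Emit:
{"api": "jog_arm", "payload": {"rows": "-0.2 0.2 2 0 0 0 -1;-0.1 0.2 3 0 0 0 -1;0 0 2.5 0 0 0 -1;0 0 1.5 0 0 0 -1;0 0 0 0 0 0 -1"}}

```text
time: 8.62
position: [0.5832, 0.1486, 0.149]
tool_rot: [-2.524, -1.87, 0.004]
ft_force: [-0.5, -0.4, 1.0]
grip_width: 0.999
grip_force: 0.0
```

Emit:
{"api": "jog_arm", "payload": {"rows": "0 0 0 0 0 0 0;0 0 0 0 0 0 0.4;0 0 0 0 0 0 0.8;0 0 0 0 0 0 1;0 0 0 0 0 0 1"}}

```text
time: 9.25
position: [0.5842, 0.15, 0.1507]
tool_rot: [2.523, 1.872, 0.0]
ft_force: [0.3, 0.0, -0.0]
grip_width: 0.517
grip_force: 0.0
```

Emit:
{"api": "jog_arm", "payload": {"rows": "0 0 0 0 0 0 1;0 0 0 0 0 0 1"}}

```text
time: 9.5
position: [0.5842, 0.1499, 0.1505]
tool_rot: [2.523, 1.872, -0.0]
ft_force: [-0.4, 0.1, 0.3]
grip_width: 0.284
grip_force: 0.0
```

Run:
```python
from h import *
rel([.584,.154,.147])
```

```text
t 9.5 pos [0.5842 0.1499 0.1505] yaw_y -0.294 tilt [-0. -0. -1.] F [-0.4  0.1  0.3] w 0.284 j7 -0.47
to goal, tool cm [ 0.38 -0.13  0.35]
```

Emit:
{"api": "jog_arm", "payload": {"rows": "0.3 0 0.2 0 0 0 1;0 0 0 0 0 0 1;0 0 0 0 0 0 1;0 0 0 0 0 0 1"}}

```text
time: 10.0
position: [0.5853, 0.1524, 0.1501]
tool_rot: [2.523, 1.872, 0.001]
ft_force: [-2.5, -1.0, 8.1]
grip_width: 0.246
grip_force: 25.0
```

Run:
```python
from h import *
rel([.584,.154,.147])
d=snap('side','s2'); a=proj(d,[.584,.154,.187]); print(a)
```

```text
t 10.0 pos [0.5853 0.1524 0.1501] yaw_y -0.294 tilt [ 0.  0. -1.] F [-2.5 -1.   8.1] w 0.246 j7 -0.47
to goal, tool cm [ 0.12 -0.17  0.31]
[302.48514596 152.33584825]
```

Emit:
{"api": "jog_arm", "payload": {"rows": "-0.72 0 0.03 0 0 0 1;-0.72 0 0.08 0 0 0 1;-0.72 0 0.14 0 0 0 1;-0.7 0 0.2 0 0 0 1;-0.7 0 0.25 0 0 0 1"}}

```text
time: 10.68
position: [0.5762, 0.122, 0.144]
tool_rot: [-2.52, -1.873, -0.01]
ft_force: [-0.9, 3.8, 7.1]
grip_width: 0.242
grip_force: 24.9
```

Emit:
{"api": "jog_arm", "payload": {"rows": "0 0 0 0 0 0 1;0 0 0 0 0 0 1"}}

```text
time: 10.92
position: [0.576, 0.1215, 0.1438]
tool_rot: [-2.52, -1.873, -0.009]
ft_force: [-1.3, 2.4, 8.0]
grip_width: 0.246
grip_force: 24.9
```

Run:
```python
from h import *
rel([.5853,.1524,.1501])
d=snap('scene','s3');a=d['img'][165:305,265:425]
b=snap('wrist','w4')['img']
cv2.imwrite('pics/c3.png',np.hstack([cv2.resize(a,(457,400),interpolation=cv2.INTER_CUBIC),b[:, 150:490]]))
```

```text
t 10.93 pos [0.576  0.1215 0.1438] yaw_y -0.293 tilt [ 0.003  0.005 -1.   ] F [-1.3  2.4  8. ] w 0.246 j7 -0.42
to goal, tool cm [ 3.23  0.   -0.61]
```

View pics/c3.png

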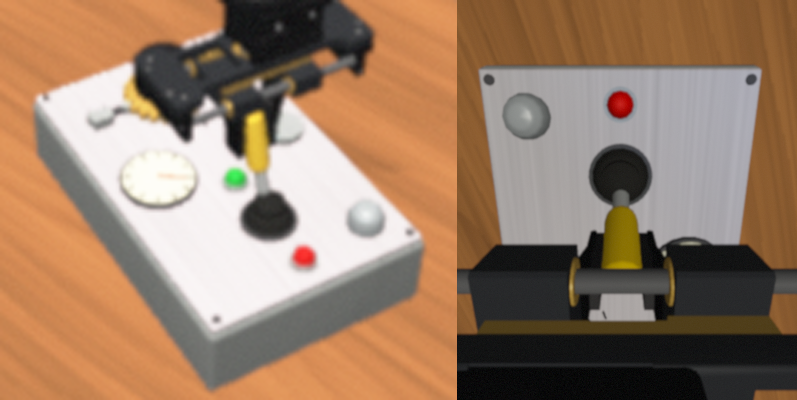

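The stick leans straight towards the green lamp, at roughly 0.36 rad. I'll add a little margin and hold.

Emit:
{"api": "jog_arm", "payload": {"rows": "-0.3 0 0.1 0 0 0 1;0 0 0 0 0 0 1;0 0 0 0 0 0 1;0 0 0 0 0 0 1;0 0 0 0 0 0 1"}}

```text
time: 11.65
position: [0.5753, 0.1192, 0.1429]
tool_rot: [-2.52, -1.873, -0.01]
ft_force: [-1.0, 4.3, 7.6]
grip_width: 0.244
grip_force: 24.9
```

Emit:
{"api": "jog_arm", "payload": {"rows": "0 0 0 0 0 0 1;0 0 0 0 0 0 1;0 0 0 0 0 0 1;0 0 0 0 0 0 1;0 0 0 0 0 0 1"}}

```text
time: 12.28
position: [0.5753, 0.1192, 0.1429]
tool_rot: [-2.52, -1.873, -0.01]
ft_force: [-0.5, 4.1, 8.6]
grip_width: 0.242
grip_force: 24.9
```

Emit:
{"api": "jog_arm", "payload": {"rows": "0 0 0 0 0 0 1;0 0 0 0 0 0 1;0 0 0 0 0 0 1;0 0 0 0 0 0 1;0 0 0 0 0 0 1"}}

```text
time: 12.9
position: [0.5753, 0.1193, 0.1429]
tool_rot: [-2.52, -1.873, -0.01]
ft_force: [0.1, 4.9, 8.4]
grip_width: 0.243
grip_force: 24.9
```

Emit:
{"api": "jog_arm", "payload": {"rows": "0 0 0 0 0 0 1;0 0 0 0 0 0 1;0 0 0 0 0 0 1;0 0 0 0 0 0 1;0 0 0 0 0 0 1"}}

```text
time: 13.52
position: [0.5753, 0.1192, 0.1429]
tool_rot: [-2.52, -1.873, -0.01]
ft_force: [-0.0, 4.2, 8.5]
grip_width: 0.242
grip_force: 24.9
```

Run:
```python
from h import *
rel([.5853,.1524,.1501])
```

```text
t 13.53 pos [0.5753 0.1192 0.1429] yaw_y -0.292 tilt [ 0.004  0.005 -1.   ] F [-0.   4.2  8.5] w 0.242 j7 -0.42
to goal, tool cm [ 3.47  0.   -0.7 ]
```

Emit:
{"api": "jog_arm", "payload": {"rows": "0.8 0 -0.28 0 0 0 1;0.8 0 -0.22 0 0 0 1;0.8 0 -0.16 0 0 0 1;0.7 0 -0.1 0 0 0 1;0.6 0 -0.04 0 0 0 1"}}

```text
time: 14.15
position: [0.5844, 0.1509, 0.1481]
tool_rot: [2.523, 1.871, -0.002]
ft_force: [-2.2, -2.9, 1.2]
grip_width: 0.245
grip_force: 25.0
```

Emit:
{"api": "jog_arm", "payload": {"rows": "0 0 0 0 0 0 1;0 0 0 0 0 0 1"}}

```text
time: 14.4
position: [0.5844, 0.1511, 0.1481]
tool_rot: [-2.523, -1.872, 0.001]
ft_force: [-2.5, -1.7, 0.8]
grip_width: 0.242
grip_force: 25.0
```

Run:
```python
from h import *
rel([.5853,.1524,.1501])
```

```text
t 14.4 pos [0.5844 0.1511 0.1481] yaw_y -0.294 tilt [-0.001 -0.    -1.   ] F [-2.5 -1.7  0.8] w 0.242 j7 -0.47
to goal, tool cm [ 0.16  0.05 -0.2 ]
```

Almost at centre. Now open slowly and rise clear.

Emit:
{"api": "jog_arm", "payload": {"rows": "0 0 0 0 0 0 0.4;0 0 0 0 0 0 0;0 0 0 0 0 0 -0.5;0 0 0 0 0 0 -1;0 0 0 0 0 0 -1"}}

```text
time: 15.02
position: [0.5846, 0.1514, 0.1486]
tool_rot: [-2.523, -1.872, -0.0]
ft_force: [-0.1, 0.2, 0.8]
grip_width: 0.665
grip_force: 0.0
```

Emit:
{"api": "jog_arm", "payload": {"rows": "0 0 0 0 0 0 -1;0 0 0 0 0 0 -1;0 0 -2 0 0 0 -1;0 0 -3 0 0 0 -1;0 0 -4 0 0 0 -1"}}

```text
time: 15.65
position: [0.5844, 0.1512, 0.2403]
tool_rot: [-2.523, -1.872, 0.0]
ft_force: [0.5, 0.7, 0.3]
grip_width: 0.999
grip_force: 0.0
```

Emit:
{"api": "jog_arm", "payload": {"rows": "0 0 -4 0 0 0 -1;0 0 -3 0 0 0 -1;0 0 0 0 0 0 -1;0 0 0 0 0 0 -1"}}

```text
time: 16.15
position: [0.5844, 0.1512, 0.3086]
tool_rot: [-2.523, -1.872, -0.0]
ft_force: [-0.7, 0.2, -0.1]
grip_width: 1.0
grip_force: 0.0
```

Run:
```python
from h import *
rel([.584,.154,.147])
a=snap('scene','s5')['img'][165:305,265:425]; b=snap('wrist','w5')['img']
cv2.imwrite('pics/c5.png',np.hstack([cv2.resize(a,(457,400),interpolation=cv2.INTER_CUBIC),b[:,150:490]]))
```

```text
t 16.15 pos [0.5844 0.1512 0.3086] yaw_y -0.294 tilt [-0.  0. -1.] F [-0.7  0.2 -0.1] w 1.0 j7 -0.5
to goal, tool cm [ 0.26 -0.12 16.16]
```

View pics/c5.png

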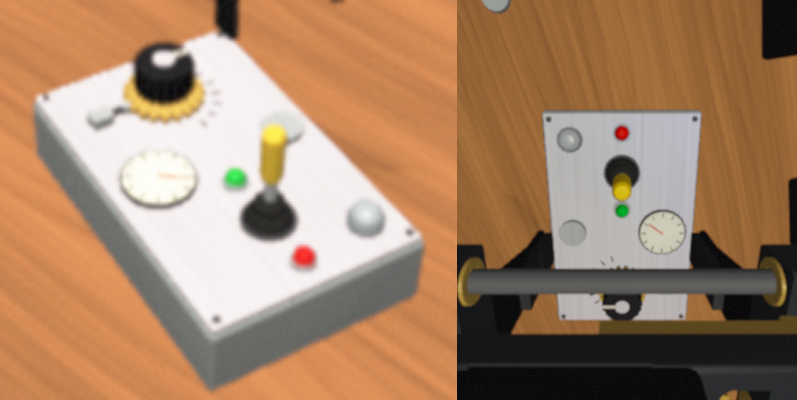

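The stick stands upright and free, the knob pointer still lies along the rig's -x, and the loose parts in view are where they were. Handing in.

```bash
python3 -c "
from h import *
print(ticket.close_job())"
```

```text
the job is handed in; nothing more can be done
None
```

I turned the knob four clicks clockwise, held the stick over towards the green lamp for about 2.6 s, and let it back to centre. I then handed the job in at about 16 s; the hand-in returned no verdict.

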